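# Feel for the empty bay and load a battery cell

### The job

Load the big battery cell into the empty bay of the two-bay test dock: one of its bays still has a spacer block from the last run lying down inside. Before you pick up the cell, feel down into the bays with your fingertips until they touch the bottom of the empty one. Then set the cell into that bay, upright and fully home, without dropping it, and let go.

Things in the scene. Friction and masses are not known exactly. Their poses are not given: they have to be found in the camera images.
- cell: New cell: plain metal cylinder standing on the bench, 46 mm across, 80 mm tall with the 2 mm button on top, 0.35 kg. The biggest of three loose cells; the others (32 mm across, 70 tall; 46 across, 42 tall) stand at least 95 mm from it. Origin: centre of its underside, z up along it. In the bay its top is 42 mm above the rim: held by its top 30 mm, fingers stay clear of the rim.
- dock: Fixed cream holder, 80 (x) by 155 (y) by 45 mm high, origin under its centre, z up. Two square bays side by side along y, centres 75 mm apart, walls and divider 5 mm. A ledge with 4 black terminals, 30 mm high, lies along its +x side. One bay, either, has a loose grey spacer block in it, 60 by 60 by 28 mm, flat on the floor, its top 12 mm below the rim.
- bay_a (a point): Centre of the floor of the dock's +y bay, 5 mm above the bench; axes as the dock's. The bay is 70 by 70 mm inside, open above, 40 mm deep to this floor. If it is the empty one, it has only a flat steel contact plate on its floor, 56 by 56 by 2 mm, which belongs there and on which the cell will stand; otherwise the spacer block.
- bay_b (a point): Centre of the floor of the dock's -y bay, 5 mm above the bench; axes as the dock's. The bay is 70 by 70 mm inside, open above, 40 mm deep to this floor. If it is the empty one, it has only a flat steel contact plate on its floor, 56 by 56 by 2 mm, which belongs there and on which the cell will stand; otherwise the spacer block.
Things that resemble listed ones, but are neither listed nor needed, are in the scene too. Of the things that look like the dock, the smallest one is meant.

How it is judged:
By the outcome, as a careful person would: the job done as asked, in the order asked, and still so for the second after the job is handed in, with the robot touching nothing.
It also fails if it takes over 58 s, if anything falls off the work surface, if the arm or the gripper's body presses on something with over 40 N, if the wrist force passes 120 N, or if a joint passes its speed limit or range.

### The arm

A 7-joint arm with a two-finger parallel gripper is mounted at the origin on the work surface. World frame = base frame: x ahead of the robot, y to its left, z up, the work surface at z = 0. Lengths are in m, angles in rad, forces in N, time in s.
With the tool pointing down it reaches from about 0.425 to 0.925 m from the base axis. Payload 6.8 kg.
Tool frame: the origin (TCP) lies between the finger pads; the fingertips stand ahead of it and the grasp point (between the pads) lies 6 mm ahead of it (finger_overhang is the z of the fingertips in the tool frame, in m); z points along the fingers, y is the direction in which the jaws open and shut (so a half turn about z gives the same grasp; the last joint's range is limited). The gripper opens to 88 mm and grips with 3 to 60 N. Pads are 20 mm wide; open, the fingers measure 115 mm over their backs; the gripper's body (75 mm by 178 mm) begins 61 mm behind the grasp point.
Start: joints at [-1.398, 0.477, 0.022, 1.555, -0.011, 1.109, -0.083], TCP at [0.187, 0.649, 0.248] pointing down, gripper open.
Joint ranges: [-2.96, 2.96], [-0.34, 2.1], [-1.41, 1.46], [0.24, 2.44], [-1.37, 4.51], [0.17, 1.92], [-2.96, 2.96]. Speed limits (rad/s): [2.39, 2.39, 3.14, 3.14, 3.14, 3.14, 3.14].

### API

Orientations are given as a 3x3 rotation matrix whose columns are the frame's x, y, z axes.
In Python, from workcell import * gives the robot as it stands. The module is installed in compiled form; this text tells all that it offers.
- The arm moves only by the shell command python3 -m handwheel 'ROWS' [FORCE]. ROWS is JSON, a list of rows, each a list of 7 numbers: the shift along the world's x, y, z in cm, then the turn, a rotation vector about the world's x, y, z in rad, then the gripper command: -1 is fully open, 1 is shut, values between are in proportion. In form: [[x, y, z, rx, ry, rz, claw], ...]. A call has exactly 5 rows; each row is the pose to reach, as a shift and turn from the pose commanded when the call began; what a row does not reach only later rows make up. A row lasts 1/8 s, in which the tool goes at most 62.5 mm and 10.7 degrees, less where a joint would pass 70% of its speed; a pose out of reach is approached as far as the arm can. A call with a gripper value outside its range is refused whole. The fingers move at their own pace and stop on an object; FORCE is the grip in N (left out, the last holds). Time passes only in rows, so rows that repeat a pose let the fingers close, or fill a call up. It gives the time, the measured TCP pose, the force and the opening at its end, in the units of the state.
- get_state(): the state, without advancing time (a new reading comes with each control period).
- get_image(name): name is "scene" or "top" or "wrist"; returns a dict with "img" (384x512x3 uint8, red, green, blue), "z_map" (384x512 float32, m along the optical axis (not along the pixel's ray), 0 where there is no reading), "fx", "fy", "cx", "cy" (pixels), "R" (3x3) and "t" (3): a world point X has camera coordinates R X + t. Camera axes: x right, y down, z forward; pixel columns grow to the right and rows downward; lengths in m; the calibration is good to about 2 mm. A picture is of the moment at which its call begins.
- hand_in(): hands the job in, once; it reports no verdict.
Trained networks look in a picture, given as the dict that the camera call returned (one of the last four; its "shot" number tells which), for a name from the list of things; names that differ only in an ending like _2 or _b are one class to them, and where a whole thing is asked for, a point or a joint stands for the part that bears it (a point fixed in the world has none). Each returns a list of dicts, best first, with "score" (0 to 1); they miss things now and then, are a little off and sometimes report something else, mostly with a low value. They report only what shows in the picture. A call takes as long as a camera call. They do not tell look-alikes from the thing itself.
- regions_of(target, picture): "mask" (384x512 bool, what is visible of it) and "position" ([row, column] in pixels, amid what is visible of it).
- place_of(target, picture): "position" ([row, column] in pixels: a listed point, or the origin of a listed thing).
The state is a dict: "clock": time; "joint_positions": joint angles; "qvel": joint speeds; "effort": joint torques, N m; "position": TCP position; "ee_rot": TCP orientation; "force": force on the tool from outside, world axes, zero at the start; "moment": the same for the moment, N m; "gripper_width": opening from 0.0 (shut) to 1.0 (fully open).
Only numpy, scipy, OpenCV 4.12 (cv2) and the standard library are available. Lean on these libraries where they do the work, as an engineer would, in place of code of your own. Each camera call takes 0.05 s, during which the arm holds its last target.

## Working session

There is one attempt and no reset: what is moved stays moved. The work goes in short steps, Python scripts to look and compute and a shell command to move; the robot and the scene stay as the last step left them, time stands still between calls to the robot, and variables do not carry over. Pictures are saved under pics/ and viewed, and the job is handed in when it is done.

```bash
mkdir -p pics; cat > h.py <<'E'
from workcell import *
import numpy as np, cv2
def world(p,r,c,z=None):
    R=np.array(p["R"]);t=np.array(p["t"])
    d=np.array([(c-p["cx"])/p["fx"],(r-p["cy"])/p["fy"],1.0])
    if z is None:
        Z=p["z_map"][int(round(r)),int(round(c))]; return R.T@(d*Z-t)
    o=-R.T@t; w=R.T@d
    return o+w*(z-o[2])/w[2]
def cloud(p):
    Z=p["z_map"];r,c=np.indices(Z.shape)
    P=np.stack([(c-p["cx"])/p["fx"]*Z,(r-p["cy"])/p["fy"]*Z,Z],-1)-np.array(p["t"])
    W=P@np.array(p["R"]); W[Z==0]=np.nan
    return W
def save(p,n): cv2.imwrite("pics/"+n,p["img"][:,:,::-1])
E
python3 - <<'E'
from h import *
for n in ["scene","top"]:
    p=get_image(n);save(p,n+"1.png")
    for t in ["cell","dock","bay_a","bay_b"]:
        for q in place_of(t,p):
            r,c=q["position"];print(n,t,round(q["score"],2),np.round([r,c]),np.round(world(p,r,c),3),np.round(world(p,r,c,0.005 if 'bay' in t else 0),3))
s=get_state();print(s)
E
```

```text
scene cell 0.83 [297. 187.] [ 0.614 -0.178  0.06 ] [ 0.582 -0.17   0.   ]
scene dock 0.93 [225. 112.] [ 0.297 -0.254  0.057] [ 0.247 -0.251  0.   ]
scene dock 0.75 [136. 343.] [0.36  0.54  0.055] [0.316 0.589 0.   ]
scene dock 0.64 [222. 276.] [0.509 0.163 0.005] [0.506 0.165 0.   ]
scene dock 0.44 [223. 265.] [0.493 0.134 0.006] [0.489 0.137 0.   ]
scene bay_a 0.97 [130. 354.] [0.363 0.583 0.064] [0.315 0.639 0.005]
scene bay_a 0.93 [223. 265.] [0.493 0.135 0.006] [0.492 0.135 0.005]
scene bay_a 0.87 [138. 329.] [0.348 0.486 0.065] [0.298 0.536 0.005]
scene bay_a 0.65 [215. 128.] [ 0.245 -0.198  0.006] [ 0.244 -0.198  0.005]
scene bay_a 0.64 [228.  94.] [ 0.289 -0.3    0.065] [ 0.236 -0.3    0.005]
scene bay_a 0.56 [222. 289.] [0.549 0.18  0.037] [0.53  0.196 0.005]
scene bay_b 0.97 [130. 354.] [0.363 0.583 0.064] [0.315 0.639 0.005]
scene bay_b 0.93 [223. 265.] [0.493 0.135 0.006] [0.492 0.135 0.005]
scene bay_b 0.87 [138. 329.] [0.348 0.486 0.065] [0.298 0.536 0.005]
scene bay_b 0.65 [215. 128.] [ 0.245 -0.198  0.006] [ 0.244 -0.198  0.005]
scene bay_b 0.64 [228.  94.] [ 0.289 -0.
[... 1441 characters left out ...]
023,
        1.10927233, -0.0830721 ]), 'qvel': array([ 0.00013867, -0.00071775,  0.00115816,  0.00018725,  0.00164867,
        0.00099664,  0.00028519]), 'effort': array([-9.55477917e-04, -5.82236266e+01,  1.53191786e+00, -2.72696596e+01,
       -5.44000883e-02,  1.08934270e-02,  4.79696359e-05]), 'position': array([0.18710222, 0.64854069, 0.24758104]), 'ee_rot': array([[-9.60812360e-01,  2.77199580e-01, -2.54624748e-05],
       [ 2.77199582e-01,  9.60812356e-01, -9.42175040e-05],
       [-1.65239216e-06, -9.75835298e-05, -9.99999995e-01]]), 'force': array([ 0.02275664, -0.57586272, -0.21260278]), 'moment': array([ 0.00157483,  0.00403613, -0.00754274]), 'gripper_width': 1.0008412690213544}
```

View pics/scene1.png

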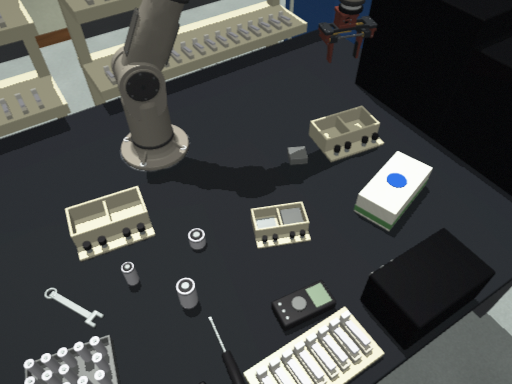

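View pics/top1.png

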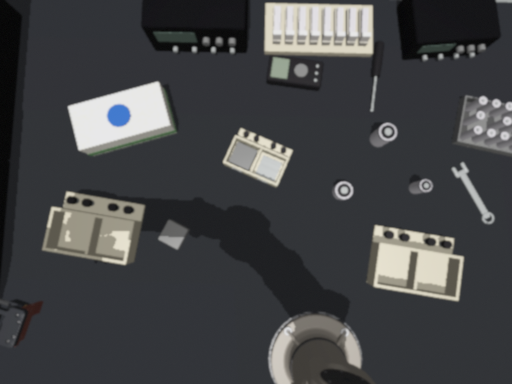

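The scene and top views agree. The smallest dock is the middle one, at top pixel about (159,257). Its right (-y) bay reads floor height (about 6 mm) and its left bay about 34 mm, which is the spacer. The tallest cell is at top (133,385). Next I'll measure both precisely.

```bash
python3 - <<'E'
from h import *
import workcell
print([n for n in dir(workcell) if not n.startswith('_')], getattr(workcell,'finger_overhang',None))
for n in ["top","scene"]:
    p=get_image(n);W=cloud(p);save(p,n+"2.png")
    X,Y,Z=W[...,0],W[...,1],W[...,2]
    m=(abs(X-.51)<.12)&(abs(Y-.17)<.13)&(abs(Z-.045)<.003)
    P=W[m][:,:2].astype(np.float32)
    # filter to largest component
    _,lab,st,_=cv2.connectedComponentsWithStats(m.astype(np.uint8),connectivity=8)
    k=1+np.argmax(st[1:,4]); P=W[lab==k][:,:2].astype(np.float32)
    (c,sz,a)=cv2.minAreaRect(P);print(n,"rim",len(P),np.round(c,4),np.round(sz,4),round(a,2),"z",np.median(W[lab==k][:,2]))
    box=cv2.boxPoints((c,sz,a));print(np.round(box,3).tolist())
    m=(np.hypot(X-.585,Y+.165)<.05)&(Z>.070)
    P=W[m][:,:2].astype(np.float32);print("cell top",len(P),np.round(cv2.minEnclosingCircle(P),4) if 0 else cv2.minEnclosingCircle(P),np.median(W[m][:,2]),W[m][:,2].max())
    for cx,cy in [(.504,.127),(.53,.2)]:
        m=np.hypot(X-cx,Y-cy)<.02; print("bay",cx,cy,np.nanmedian(Z[m]))
E
```

```text
['Unreachable', 'finger_overhang', 'get_image', 'get_state', 'hand_in', 'place_of', 'regions_of'] 0.025
top rim 136 [0.5078 0.1471] [0.1079 0.0804] 67.92 z 0.04457991777950793
[[0.44999998807907104, 0.1120000034570694], [0.5249999761581421, 0.0820000022649765], [0.5649999976158142, 0.18199999630451202], [0.4909999966621399, 0.21199999749660492]]
cell top 261 ((0.5925304889678955, -0.16668763756752014), 0.023313425481319427) 0.07740018188022897 0.0834722597071015
bay 0.504 0.127 0.005942473921831347
bay 0.53 0.2 0.03200609416594316
scene rim 53 [0.5258 0.1103] [0.0563 0.0252] 66.41 z 0.045842360481171095
[[0.503000020980835, 0.09000000357627869], [0.5260000228881836, 0.07900000363588333], [0.5490000247955322, 0.13099999725818634], [0.5260000228881836, 0.14100000262260437]]
cell top 273 ((0.5931901931762695, -0.16911984980106354), 0.02400570921599865) 0.07969143551935824 0.08440629007363579
bay 0.504 0.127 0.008832003247508002
bay 0.53 0.2 0.03486529489951128
```

```bash
cat > fit.py <<'E'
from h import *
from scipy.optimize import minimize
def fit(names=("top","scene"),verbose=True):
    out=[]
    for n in names:
        p=get_image(n);W=cloud(p);X,Y,Z=W[...,0],W[...,1],W[...,2]
        m=(abs(X-.51)<.11)&(abs(Y-.165)<.11)&(Z>.041)&(Z<.050)
        P=W[m][:,:2]
        def dist(v):
            c,s=np.cos(v[2]),np.sin(v[2]);d=P-v[:2]
            u=d@[c,s];w=d@[-s,c]
            ds=[]
            for (u0,u1,w0,w1) in [(-40,-35,-77.5,77.5),(35,40,-77.5,77.5),(-40,40,-77.5,-72.5),(-40,40,72.5,77.5),(-40,40,-2.5,2.5)]:
                du=np.maximum(abs(u-(u0+u1)/2e3)-(u1-u0)/2e3,0);dw=np.maximum(abs(w-(w0+w1)/2e3)-(w1-w0)/2e3,0)
                ds.append(np.hypot(du,dw))
            return np.min(ds,0)
        f=lambda v:np.minimum(dist(v),.006).mean()
        best=min((minimize(f,[x,y,np.radians(a)],method='Nelder-Mead',options=dict(xatol=1e-5,fatol=1e-8)) for x in (.50,.515) for y in (.155,.17) for a in (-25,-20)),key=lambda r:r.fun)
        v=best.x;c,s=np.cos(v[2]),np.sin(v[2])
        b=v[:2]-.0375*np.array([-s,c]);a=v[:2]+.0375*np.array([-s,c])
        print(n,len(P),np.round(v[:2],4),round(np.degrees(v[2]),2),"res",best.fun,"a",np.round(a,4),"b",np.round(b,4))
        # overlay
        img=cv2.resize(p["img"][:,:,::-1],None,fx=4,fy=4)
        R=np.array(p["R"]);t=np.array(p["t"])
        for hx,hy0,hy1,z in [(.04,-.0775,.0775,.045),(.035,-.0725,-.0025,.045),(.035,.0025,.0725,.045),(.028,-.0655,-.0095,.007)]:
            q=np.array([[-hx,hy0],[hx,hy0],[hx,hy1],[-hx,hy1]])@np.array([[c,s],[-s,c]])+v[:2]
            C=np.c_[q,np.full(4,z)]@R.T+t
            px=np.c_[C[:,0]/C[:,2]*p["fx"]+p["cx"],C[:,1]/C[:,2]*p["fy"]+p["cy"]]*4+1.5
            cv2.polylines(img,[px.astype(np.int32)],True,(0,0,255),1)
        cc=px.mean(0).astype(int);y0=max(cc[1]-240,0);x0=max(cc[0]-300,0)
        cv2.imwrite(f"pics/fit_{n}_{p['shot']}.png",img[y0:y0+480,x0:x0+600]);print(p['shot'])
fit()
E
python3 fit.py; ls pics
```

```text
top 345 [0.5168 0.1689] -22.47 res 1.780468112508065e-05 a [0.5311 0.2035] b [0.5024 0.1342]
5
scene 352 [0.5181 0.1666] -22.21 res 0.00023179064242796708 a [0.5323 0.2013] b [0.504  0.1319]
6
fit_scene_6.png
fit_top_5.png
scene1.png
scene2.png
top1.png
top2.png
```

View pics/fit_top_5.png

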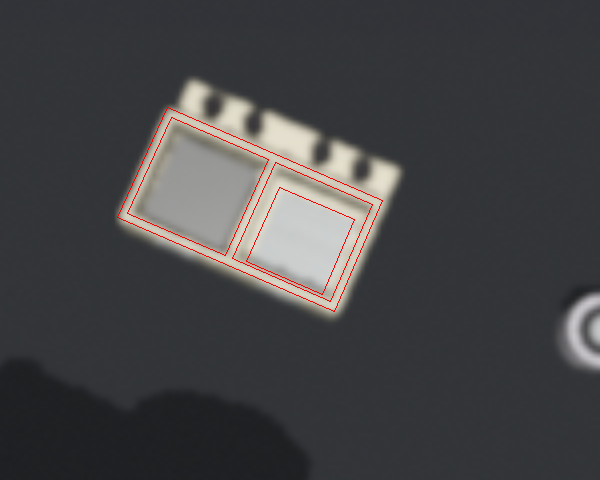

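View pics/fit_scene_6.png

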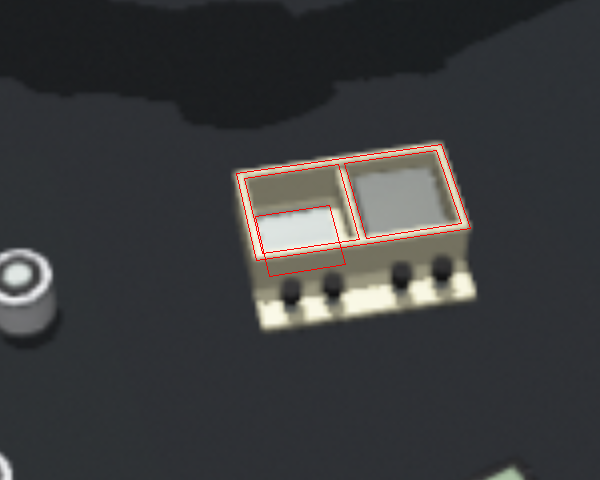

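The overlays fit well. The right (-y) bay shows the bright plate and the left one holds the grey block. Dock is at about (0.517,0.168), yaw -22.4°, so bay_b is the empty one at about (0.503,0.133). Next I move above it and shut the fingers.

```bash
python3 - <<'E'
from h import *
p=get_image("top");W=cloud(p);Z=W[...,2]
for t in np.linspace(0,1,11):
    c=np.array([.187,.649])*(1-t)+np.array([.503,.133])*t
    m=np.hypot(W[...,0]-c[0],W[...,1]-c[1])<.11
    print(np.round(c,2),np.nanmax(Z[m]) if m.any() else None)
E
python3 -m handwheel '[[3.2,-5.2,0,0,0,0,1],[6.3,-10.3,0,0,0,0,1],[9.5,-15.5,0,0,0,0,1],[12.6,-20.6,0,0,0,0,1],[15.8,-25.8,0,0,0,0,1]]' 20
```

```text
[0.19 0.65] 0.3485765711553733
[0.22 0.6 ] 0.3485765711553733
[0.25 0.55] 0.3485765711553733
[0.28 0.49] 0.3444974769985077
[0.31 0.44] 0.06644563848904048
[0.34 0.39] 0.06546435643321767
[0.38 0.34] 0.031936665730475516
[0.41 0.29] 0.04686918516843407
[0.44 0.24] 0.04764780659736695
[0.47 0.18] 0.04823369791219425
[0.5  0.13] 0.04823369791219425
clock: 1.38
position: [0.3459, 0.3889, 0.248]
ee_rot: [[-0.961, 0.277, 0.0], [0.277, 0.961, 0.001], [-0.0, 0.001, -1.0]]
force: [1.3, 0.1, 0.0]
gripper_width: 0.471
```

```bash
python3 -m handwheel '[[3.2,-5.2,0,0,0,0,1],[6.3,-10.3,0,0,0,0,1],[9.5,-15.5,0,0,0,0,1],[12.6,-20.6,0,0,0,0,1],[15.8,-25.8,0,0,0,0,1]]' 20
```

```text
clock: 2.0
position: [0.504, 0.131, 0.2481]
ee_rot: [[-0.961, 0.277, 0.001], [0.277, 0.961, 0.001], [-0.001, 0.001, -1.0]]
force: [0.6, -0.3, 1.5]
gripper_width: 0.008
```

```bash
python3 -m handwheel '[[0,0.2,-5,0,0,0,1],[0,0.2,-10,0,0,0,1],[0,0.2,-14,0,0,0,1],[0,0.2,-16,0,0,0,1],[0,0.2,-16,0,0,0,1]]'
python3 - <<'E'
from h import *
p=get_image("wrist");save(p,"wrist1.png");p=get_image("scene");cv2.imwrite("pics/sc3.png",cv2.resize(p["img"][140:300,160:380,::-1],None,fx=3,fy=3))
E
```

```text
clock: 2.62
position: [0.5022, 0.1342, 0.0865]
ee_rot: [[-0.961, 0.277, -0.003], [0.277, 0.961, -0.001], [0.002, -0.002, -1.0]]
force: [-0.2, 0.4, 0.3]
gripper_width: 0.005
```

View pics/wrist1.png

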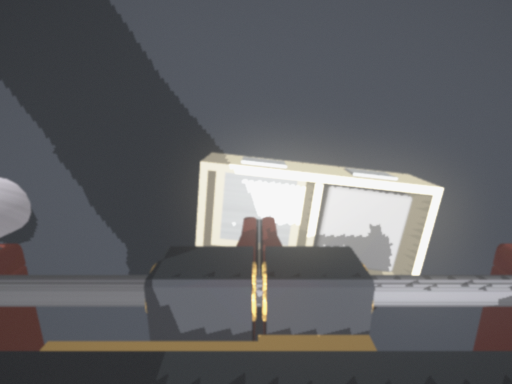

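View pics/sc3.png

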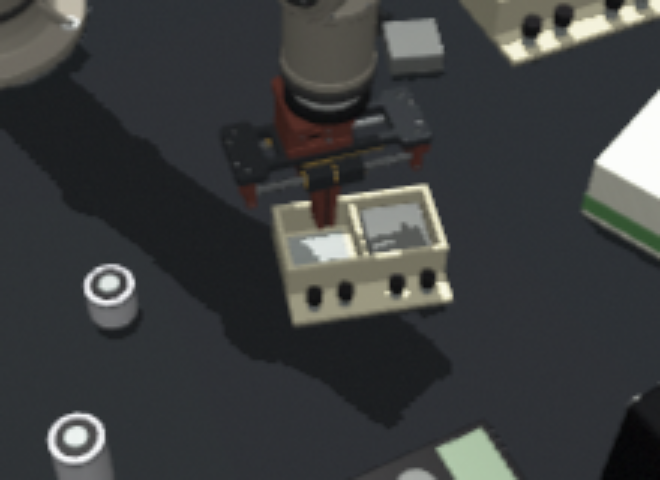

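The shut fingertips sit above the bright plate of the empty bay, at wrist picture about (235,258). I continue down, slowly near the floor.

```bash
python3 -m handwheel '[[0,0,-1.5,0,0,0,1],[0,0,-3,0,0,0,1],[0,0,-4,0,0,0,1],[0,0,-4.6,0,0,0,1],[0,0,-4.8,0,0,0,1]]'
python3 -m handwheel '[[0,0,0,0,0,0,1],[0,0,-0.1,0,0,0,1],[0,0,-0.2,0,0,0,1],[0,0,-0.3,0,0,0,1],[0,0,-0.3,0,0,0,1]]'
```

```text
clock: 3.35
position: [0.5029, 0.1345, 0.0392]
ee_rot: [[-0.961, 0.277, -0.001], [0.277, 0.961, -0.0], [0.001, -0.0, -1.0]]
force: [0.4, 0.8, 0.8]
gripper_width: 0.008
clock: 3.98
position: [0.503, 0.1346, 0.0366]
ee_rot: [[-0.961, 0.277, -0.0], [0.277, 0.961, 0.0], [0.0, -0.0, -1.0]]
force: [-0.2, -0.1, -0.2]
gripper_width: 0.006
```

```bash
python3 -m handwheel '[[0,0,-0.1,0,0,0,1],[0,0,-0.2,0,0,0,1],[0,0,-0.3,0,0,0,1],[0,0,-0.4,0,0,0,1],[0,0,-0.4,0,0,0,1]]'
python3 -m handwheel '[[0,0,-0.1,0,0,0,1],[0,0,-0.1,0,0,0,1],[0,0,-0.2,0,0,0,1],[0,0,-0.2,0,0,0,1],[0,0,-0.2,0,0,0,1]]'
```

```text
clock: 4.6
position: [0.503, 0.1346, 0.0326]
ee_rot: [[-0.961, 0.277, -0.0], [0.277, 0.961, -0.0], [0.0, -0.0, -1.0]]
force: [0.2, -0.2, -0.1]
gripper_width: 0.004
clock: 5.22
position: [0.5031, 0.1345, 0.0323]
ee_rot: [[-0.961, 0.278, -0.0], [0.278, 0.961, 0.001], [0.0, 0.001, -1.0]]
force: [-6.1, -0.9, 20.8]
gripper_width: 0.006
```

Contact: 20.8 N upward with the tips at z = 7.3 mm, which matches the contact plate top (7 mm). I lift out and go to the cell.

```bash
python3 -m handwheel '[[0,0,1,0,0,0,1],[0,0,5,0,0,0,1],[0,0,10,0,0,0,1],[0,0,15,0,0,0,1],[0,0,15,0,0,0,1]]'
python3 -m handwheel '[[1.8,-6,0,0,0,0,-1],[3.6,-12,0,0,0,0,-1],[5.4,-18,0,0,0,0,-1],[7.2,-24.2,0,0,0,0,-1],[9,-30.2,0,0,0,0,-1]]'
python3 -m handwheel '[[0,0,0,0,0,0,-1],[0,0,0,0,0,0,-1],[0,0,0,0,0,0,-1],[0,0,0,0,0,0,-1],[0,0,0,0,0,0,-1]]'
python3 - <<'E'
from h import *
p=get_image("wrist");save(p,"wrist2.png");W=cloud(p)
p2=get_image("top");W2=cloud(p2);save(p2,"top4.png")
for W in (W,W2):
    m=(np.hypot(W[...,0]-.593,W[...,1]+.168)<.04)&(W[...,2]>.070)&(W[...,2]<.09)
    P=W[m][:,:2].astype(np.float32);print(len(P),cv2.minEnclosingCircle(P) if len(P) else 0, np.median(W[m][:,2]))
p=get_image("scene");W=cloud(p)
cv2.imwrite("pics/sc4.png",cv2.resize(p["img"][140:340,100:320,::-1],None,fx=3,fy=3))
print(get_state()["gripper_width"])
E
```

```text
clock: 5.85
position: [0.5054, 0.1353, 0.1845]
ee_rot: [[-0.961, 0.277, 0.007], [0.277, 0.961, 0.003], [-0.006, 0.005, -1.0]]
force: [-0.5, -0.6, 0.1]
gripper_width: 0.006
clock: 6.48
position: [0.5921, -0.1665, 0.1794]
ee_rot: [[-0.961, 0.277, -0.002], [0.277, 0.961, 0.0], [0.002, -0.0, -1.0]]
force: [0.7, 0.3, 0.0]
gripper_width: 0.537
clock: 7.1
position: [0.5924, -0.1639, 0.1807]
ee_rot: [[-0.961, 0.276, 0.0], [0.276, 0.961, 0.0], [-0.0, 0.0, -1.0]]
force: [-0.6, -0.5, -0.1]
gripper_width: 1.0
2147 ((0.5935565829277039, -0.16908566653728485), 0.023211263120174408) 0.07769019644279436
258 ((0.5920372009277344, -0.16697943210601807), 0.02304726466536522) 0.07722866685629284
1.0028484039982006
```

View pics/wrist2.png

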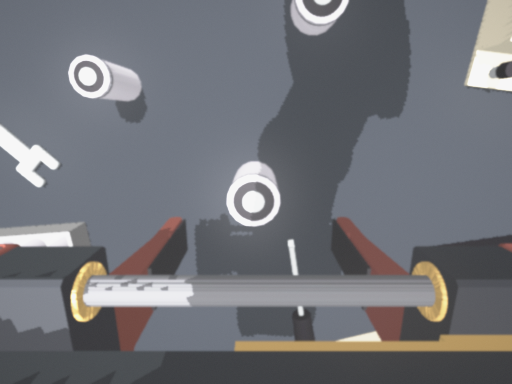

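View pics/sc4.png

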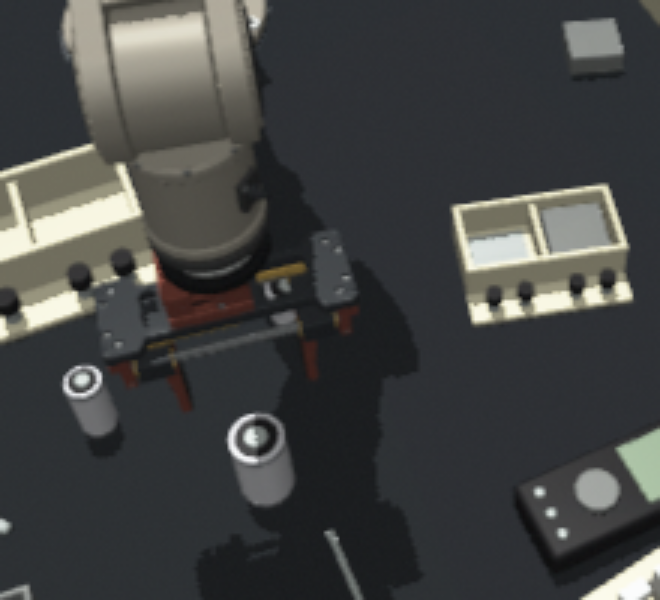

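The cell stands at wrist (200,253), midway between the open fingers. Both cameras agree on about (0.593,-0.168). I descend and grip.

```bash
python3 -m handwheel '[[0.1,-0.4,-2,0,0,0,-1],[0.1,-0.4,-5,0,0,0,-1],[0.1,-0.4,-8,0,0,0,-1],[0.1,-0.4,-10,0,0,0,-1],[0.1,-0.4,-10.5,0,0,0,-1]]'
python3 -m handwheel '[[0,0,0,0,0,0,-1],[0,0,0,0,0,0,0.2],[0,0,0,0,0,0,1],[0,0,0,0,0,0,1],[0,0,0,0,0,0,1]]' 30
python3 -m handwheel '[[0,0,0,0,0,0,1],[0,0,0,0,0,0,1],[0,0,0,0,0,0,1],[0,0,0,0,0,0,1],[0,0,0,0,0,0,1]]' 30
```

```text
clock: 7.88
position: [0.5922, -0.1689, 0.0738]
ee_rot: [[-0.961, 0.277, -0.003], [0.277, 0.961, 0.0], [0.003, -0.0, -1.0]]
force: [0.4, 0.3, 0.4]
gripper_width: 1.0
clock: 8.5
position: [0.5934, -0.1689, 0.0759]
ee_rot: [[-0.961, 0.277, 0.0], [0.277, 0.961, 0.0], [-0.0, 0.0, -1.0]]
force: [0.6, 0.1, -0.5]
gripper_width: 0.586
clock: 9.12
position: [0.5933, -0.169, 0.0758]
ee_rot: [[-0.961, 0.277, 0.0], [0.277, 0.961, -0.0], [-0.0, 0.0, -1.0]]
force: [-0.5, -0.3, 2.0]
gripper_width: 0.516
```

The opening is 45 mm, so the cell is gripped. I lift.

```bash
python3 -m handwheel '[[0,0,0.5,0,0,0,1],[0,0,2,0,0,0,1],[0,0,5,0,0,0,1],[0,0,8,0,0,0,1],[0,0,10,0,0,0,1]]' 30
python3 -m handwheel '[[0,0,0,0,0,0,1],[0,0,0,0,0,0,1],[0,0,0,0,0,0,1],[-0.5,2,0,0,0,0,1],[-1.5,5,0,0,0,0,1]]' 30
python3 - <<'E'
from h import *
p=get_image("scene");cv2.imwrite("pics/sc5.png",cv2.resize(p["img"][140:340,100:320,::-1],None,fx=3,fy=3))
E
```

```text
clock: 9.75
position: [0.5936, -0.1691, 0.1779]
ee_rot: [[-0.961, 0.277, 0.002], [0.277, 0.961, -0.0], [-0.002, 0.0, -1.0]]
force: [0.2, -0.4, -5.2]
gripper_width: 0.516
clock: 10.38
position: [0.5777, -0.118, 0.175]
ee_rot: [[-0.96, 0.278, -0.001], [0.278, 0.96, 0.0], [0.001, -0.0, -1.0]]
force: [-0.2, 0.2, -3.6]
gripper_width: 0.519
```

View pics/sc5.png

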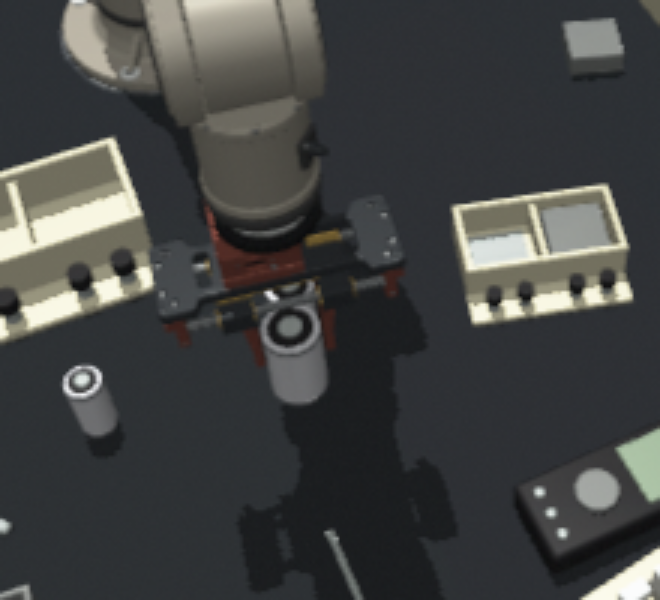

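The cell hangs upright between the fingers (scene crop about (350,298)), with 3.6 N of load. I carry it over bay_b.

```bash
python3 -m handwheel '[[-1.5,5,0,0,0,0,1],[-3,10,0,0,0,0,1],[-4.5,15.2,0,0,0,0,1],[-6.4,21.5,0,0,0,0,1],[-7.5,25.2,0,0,0,0,1]]' 30
python3 -m handwheel '[[0,0,0,0,0,0,1],[0,0,0,0,0,0,1],[0,0,-2,0,0,0,1],[0,0,-3.5,0,0,0,1],[0,0,-3.5,0,0,0,1]]' 30
python3 fit.py
python3 - <<'E'
from h import *
p=get_image("wrist");save(p,"wrist5.png")
print(get_state()["position"])
E
```

```text
clock: 11.05
position: [0.5011, 0.1372, 0.1754]
ee_rot: [[-0.962, 0.273, -0.001], [0.273, 0.962, 0.001], [0.001, 0.001, -1.0]]
force: [1.4, -0.0, -3.6]
gripper_width: 0.521
clock: 11.68
position: [0.5025, 0.1319, 0.1395]
ee_rot: [[-0.96, 0.279, -0.003], [0.279, 0.96, -0.001], [0.002, -0.002, -1.0]]
force: [-0.3, 0.4, -3.4]
gripper_width: 0.517
top 103 [0.5168 0.1687] -22.56 res 7.03356796066454e-06 a [0.5312 0.2033] b [0.5024 0.1341]
14
scene 306 [0.5181 0.1664] -21.94 res 0.00022290771606745647 a [0.5321 0.2012] b [0.5041 0.1316]
15
[0.50375313 0.13282038 0.14104954]
```

View pics/wrist5.png

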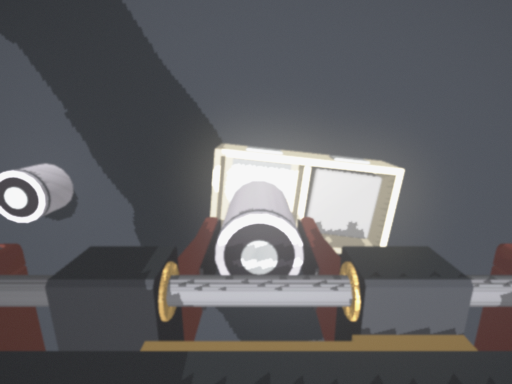

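```bash
ls pics
```

```text
fit_scene_15.png
fit_scene_6.png
fit_top_14.png
fit_top_5.png
sc3.png
sc4.png
sc5.png
scene1.png
scene2.png
top1.png
top2.png
top4.png
wrist1.png
wrist2.png
wrist5.png
```

The cell hangs above the empty bay. Tilt in the readings is under 0.2° and sideways clearance is about 12 mm. I lower it and finish slowly.

```bash
python3 -m handwheel '[[0,0,-1.5,0,0,0,1],[0,0,-3,0,0,0,1],[0,0,-4.2,0,0,0,1],[0,0,-5,0,0,0,1],[0,0,-5.2,0,0,0,1]]' 30
python3 -m handwheel '[[0,0,0,0,0,0,1],[0,0,-0.1,0,0,0,1],[0,0,-0.2,0,0,0,1],[0,0,-0.3,0,0,0,1],[0,0,-0.3,0,0,0,1]]' 30
```

```text
clock: 12.45
position: [0.503, 0.133, 0.0879]
ee_rot: [[-0.961, 0.277, -0.001], [0.277, 0.961, -0.0], [0.001, -0.001, -1.0]]
force: [-0.6, -0.7, -2.8]
gripper_width: 0.519
clock: 13.08
position: [0.5033, 0.1331, 0.0857]
ee_rot: [[-0.961, 0.277, -0.0], [0.277, 0.961, 0.0], [0.0, -0.0, -1.0]]
force: [0.1, -0.1, -3.9]
gripper_width: 0.521
```

```bash
python3 -m handwheel '[[0,0,-0.1,0,0,0,1],[0,0,-0.2,0,0,0,1],[0,0,-0.2,0,0,0,1],[0,0,-0.2,0,0,0,1],[0,0,-0.2,0,0,0,1]]' 30
python3 -m handwheel '[[0,0,-0.05,0,0,0,1],[0,0,-0.1,0,0,0,1],[0,0,-0.1,0,0,0,1],[0,0,-0.1,0,0,0,1],[0,0,-0.1,0,0,0,1]]' 30
```

```text
clock: 13.7
position: [0.5033, 0.1331, 0.0837]
ee_rot: [[-0.961, 0.277, 0.0], [0.277, 0.961, 0.0], [-0.0, 0.0, -1.0]]
force: [0.2, -0.9, -3.3]
gripper_width: 0.519
clock: 14.32
position: [0.5034, 0.1331, 0.0828]
ee_rot: [[-0.961, 0.277, 0.0], [0.277, 0.961, 0.0], [-0.0, 0.0, -1.0]]
force: [-0.0, -0.6, -1.6]
gripper_width: 0.518
```

```bash
python3 -m handwheel '[[0,0,-0.05,0,0,0,1],[0,0,-0.1,0,0,0,1],[0,0,-0.1,0,0,0,1],[0,0,-0.1,0,0,0,1],[0,0,-0.1,0,0,0,1]]' 30
```

```text
clock: 14.95
position: [0.5035, 0.133, 0.0827]
ee_rot: [[-0.961, 0.277, 0.0], [0.277, 0.961, 0.001], [-0.0, 0.001, -1.0]]
force: [-4.5, -1.2, 10.9]
gripper_width: 0.517
```

Floor contact: 10.9 N upward at exactly the expected height (0.0827). I ease off, open, and retreat upward.

```bash
python3 -m handwheel '[[0,0,0.1,0,0,0,1],[0,0,0.1,0,0,0,1],[0,0,0.1,0,0,0,0.1],[0,0,0.1,0,0,0,-0.5],[0,0,0.1,0,0,0,-1]]'
python3 -m handwheel '[[0,0,0,0,0,0,-1],[0,0,0,0,0,0,-1],[0,0,0,0,0,0,-1],[0,0,0,0,0,0,-1],[0,0,0,0,0,0,-1]]'
python3 -m handwheel '[[0,0,1,0,0,0,-1],[0,0,4,0,0,0,-1],[0,0,8,0,0,0,-1],[0,0,12,0,0,0,-1],[0,0,14,0,0,0,-1]]'
python3 -m handwheel '[[0,-4,0,0,0,0,-1],[0,-9,0,0,0,0,-1],[0,-14,0,0,0,0,-1],[0,-18,0,0,0,0,-1],[0,-18,0,0,0,0,-1]]'
python3 - <<'E'
from h import *
for n in("top","scene"):
    p=get_image(n);W=cloud(p)
    m=(np.hypot(W[...,0]-.503,W[...,1]-.133)<.05)&(W[...,2]>.078)&(W[...,2]<.1)
    P=W[m][:,:2].astype(np.float32);print(n,len(P),cv2.minEnclosingCircle(P) if len(P) else 0, np.median(W[m][:,2]),W[m][:,2].max())
    r,c=[int(np.median(v)) for v in np.nonzero(m)]
    cv2.imwrite(f"pics/end_{n}.png",cv2.resize(p["img"][max(0,r-60):r+60,max(0,c-75):c+75,::-1],None,fx=4,fy=4))
s=get_state();print(s["position"],s["force"],s["gripper_width"],s["clock"])
E
```

```text
clock: 15.58
position: [0.5036, 0.1333, 0.0827]
ee_rot: [[-0.961, 0.277, 0.0], [0.277, 0.961, 0.0], [-0.0, 0.0, -1.0]]
force: [-0.1, -0.2, 0.1]
gripper_width: 0.704
clock: 16.2
position: [0.5033, 0.1331, 0.0827]
ee_rot: [[-0.961, 0.277, 0.0], [0.277, 0.961, 0.0], [-0.0, 0.0, -1.0]]
force: [0.4, 0.7, 0.1]
gripper_width: 1.0
clock: 16.82
position: [0.5042, 0.1332, 0.2256]
ee_rot: [[-0.961, 0.277, 0.003], [0.277, 0.961, 0.002], [-0.003, 0.002, -1.0]]
force: [0.0, -0.1, 0.6]
gripper_width: 1.001
clock: 17.45
position: [0.503, -0.0505, 0.2235]
ee_rot: [[-0.959, 0.283, 0.001], [0.283, 0.959, -0.001], [-0.001, -0.0, -1.0]]
force: [-0.3, 1.3, -0.4]
gripper_width: 1.001
top 262 ((0.5024827718734741, 0.13471238315105438), 0.023237934336066246) 0.08445814586531314 0.08975349267831735
scene 190 ((0.5023420453071594, 0.1325111985206604), 0.02484663762152195) 0.08671053225417624 0.09343953430963746
[ 0.5033343  -0.04661584  0.22308589] [-0.32017029  0.95473748 -0.66479715] 1.0009451881118294 17.55
```

View pics/end_top.png

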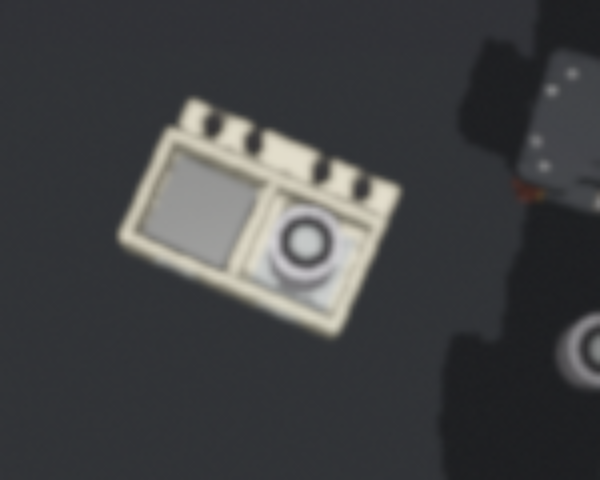

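View pics/end_scene.png

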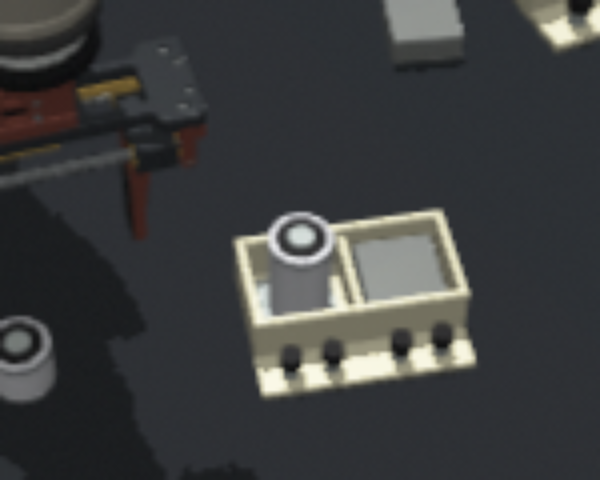

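The cell stands upright, centred on the plate of bay_b (top crop about (243,306)), and the gripper is clear of everything.

```bash
python3 -m handwheel '[[0,0,0,0,0,0,-1],[0,0,0,0,0,0,-1],[0,0,0,0,0,0,-1],[0,0,0,0,0,0,-1],[0,0,0,0,0,0,-1]]'; python3 -c "
from workcell import *
print(hand_in())"
```

```text
clock: 18.18
position: [0.5033, -0.0468, 0.2226]
ee_rot: [[-0.961, 0.277, -0.0], [0.277, 0.961, -0.0], [0.0, -0.0, -1.0]]
force: [0.4, -0.8, 0.6]
gripper_width: 0.999
the job is handed in; nothing more can be done
None
```

The big cell is standing in the empty bay of the small dock (bay_b, the -y one), released, and the job is handed in at about 18 s.

- **Finding the bay:** depth readings put bay_b's floor at about 6–9 mm and the spacer's top in bay_a at about 32–35 mm, so bay_b was the empty one.
- **Feeling the bottom:** before picking up the cell, I lowered the shut fingertips into bay_b only. They touched the contact plate at z = 7.3 mm with about 21 N.
- **Placing the cell:** I gripped the cell near its top and lowered it slowly until it pressed on the plate with about 11 N, at the expected height. Then I eased off, let go and moved clear.
- **Last checks:** the cell is upright at about (0.502, 0.134). Its top reads 84–87 mm in the two cameras, against an expected 85 mm rim and 87 mm button. That is within 2–3 mm of the expected bay centre. The spacer and dock appear unmoved in the final pictures. The two cameras disagreed by about 2 mm, within their calibration, and no check failed.

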